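# Press the caps home and log the set

### The arm

A 6-joint arm with a two-finger parallel gripper is mounted at the origin on the work surface. World frame = base frame: x ahead of the robot, y to its left, z up, the work surface at z = 0. Lengths are in m, angles in rad, forces in N, time in s.
With the tool pointing down it reaches from about 0.35 to 0.775 m from the base axis. Payload 5.5 kg.
Tool frame: the origin (TCP) lies midway between the tips of the shut fingers; the grasp point (between the pads) lies 19 mm behind it; z points along the fingers, y is the line along which they close (so a half turn about z gives the same grasp; the last joint's range is limited). The gripper opens to 85 mm and grips with 20 to 120 N. Pads are 22 mm wide; open, the fingers measure 114 mm over their backs; the gripper's body (76 mm by 85 mm) begins 54 mm behind the grasp point. The pads swing forward as they close: fully open they stand 13 mm farther back than shut.
Start: joints at [1.144, 0.313, 0.046, 1.304, 0, 1.431], TCP at [0.163, 0.552, 0.203] pointing down, gripper open.
Joint ranges: [-2.76, 2.76], [-0.86, 1.69], [-1.03, 1.26], [-2.2, 2.34], [-1.47, 1.5], [-3.14, 3.14]. Speed limits (rad/s): [2.57, 2.57, 3.14, 3.14, 3.14, 3.14].

### API

Orientations are given as a unit quaternion [w, x, y, z].
In Python, from workcell import get_state, read_camera, camera_info, hand_in, recognise gives the robot as it stands.
- The arm moves only by the tool arm_command, never from a script. Its argument "moves" is one flat list of numbers, 7 for each row, row after row: the opening, from -1 (shut) to 1 (fully open), then the shift along the tool's x, y, z in mm, then the turn, a rotation vector about the tool's x, y, z in rad. A call has 1 to 8 rows; each row shifts and turns the commanded pose from where the row before left it, along the tool's axes as they then stand; what a row does not reach is not made up. A row lasts 1/8 s, in which the tool goes at most 62.5 mm and 10.7 degrees, less where a joint would pass 70% of its speed; a pose out of reach is approached as far as the arm can. A call with a gripper value outside its range is refused whole. The fingers move at their own pace and stop on an object; "newtons" is the grip in N (left out, the last holds). Time passes only in rows, so rows that do not move let the fingers close. It gives the time, the measured TCP pose, the force, the opening and the grip force at its end, in the units of the state.
- get_state(): the state, without advancing time (a new reading comes with each control period).
- read_camera(name): name is "scene" or "side" or "wrist"; returns (picture, depth): 420x560x3 uint8, blue, green, red; 420x560 float32, m along the optical axis (not along the pixel's ray), 0 where there is no reading.
- camera_info(name): a dict with "fovy" (degrees; the focal length in pixels is half the picture's height over the tangent of half this angle, whatever the lens; pixels are square), "cx", "cy" (the principal point, pixels), "eye" and "orientation" of the camera in the world; the wrist camera has in their place "tool_from_camera" (4x4, takes a point from camera to tool coordinates, whose origin is the TCP and whose axes are the flange's). Camera axes: x right, y down, z forward; pixel columns grow to the right and rows downward; lengths in m; the calibration is good to about 2 mm. A picture is of the moment at which its call begins: read the wrist's pose just before it. camera_info takes no time and is no camera call.
- hand_in(): hands the job in; it is judged then, once.
Trained networks look in the newest picture that a camera, given by its name, has taken for a name from the list of things; names that differ only in an ending like _2 or _b are one class to them, and where a whole thing is asked for, a point or a joint stands for the part that bears it (a point fixed in the world has none). Each returns a list of dicts, best first, with "confidence" (0 to 1); they miss things now and then, are a little off and sometimes report something else, mostly with a low value. They report only what shows in the picture. A call takes as long as a camera call. They do not tell look-alikes from the thing itself.
- recognise(camera, label): "point" ([column, row] in pixels, amid what is visible of it).
The state is a dict: "clock": time; "joint_pos": joint angles; "qvel": joint speeds; "tau": joint torques, N m; "tcp_pos": TCP position; "orientation": TCP orientation; "wrist_force": force on the tool from outside, world axes, zero at the start; "ft_torque": the same for the moment, N m; "finger_gap": finger opening in m; "grip_force": force on a finger pad.
Only numpy, scipy, OpenCV 4.12 (cv2) and the standard library are available. Lean on these libraries where they do the work, as an engineer would, in place of code of your own. Each camera call takes 0.05 s, during which the arm holds its last target. There are 200 camera calls.

### The job

Three of the cone-shaped housings in the tray still have raised caps, standing off on their stems: with the fingertips, press each cap lightly down until it is fully home, first on the shortest of the three, then the medium one, then the tallest, and last press the tally counter's key down and let it spring back to log the set. Nothing is to be picked up: leave the housings standing where they are, and leave everything else alone.

Things in the scene. Friction and masses are not known exactly. Their poses are not given: they have to be found in the camera images.
- housing_short: the short one of the three aluminium cone-shaped housings whose steel cap still stands raised; loose, standing upright in the tray, 42 mm wide at the foot, 26 mm at the top, 34 mm tall without its cap. Origin: centre of its underside, z up along its axis
- cap_short (a joint): how far the cap of the short housing has been pushed down, m: about 0 raised (starts at 0 to 0.0015), 0.010 fully home on the housing. It slides straight down along the housing's axis, with steady friction of about 4 N, then meets a firm stop; it stays where it is left; pressing with over 25 N would damage it
- cap_short_top (a point): centre of the flat top of that cap, a steel disc 34 mm wide and 5 mm thick on an 11 mm stem; the point is 49 mm above the housing's underside when raised, 39 mm when home, and moves with the cap
- housing_medium: the medium one of the three aluminium cone-shaped housings whose steel cap still stands raised; loose, standing upright in the tray, 48 mm wide at the foot, 27 mm at the top, 60 mm tall without its cap. Origin: centre of its underside, z up along its axis
- cap_medium (a joint): how far the cap of the medium housing has been pushed down, m: about 0 raised (starts at 0 to 0.0015), 0.010 fully home on the housing. It slides straight down along the housing's axis, with steady friction of about 4 N, then meets a firm stop; it stays where it is left; pressing with over 25 N would damage it
- cap_medium_top (a point): centre of the flat top of that cap, a steel disc 34 mm wide and 5 mm thick on an 11 mm stem; the point is 75 mm above the housing's underside when raised, 65 mm when home, and moves with the cap
- housing_tall: the tall one of the three aluminium cone-shaped housings whose steel cap still stands raised; loose, standing upright in the tray, 56 mm wide at the foot, 29 mm at the top, 88 mm tall without its cap. Origin: centre of its underside, z up along its axis
- cap_tall (a joint): how far the cap of the tall housing has been pushed down, m: about 0 raised (starts at 0 to 0.0015), 0.010 fully home on the housing. It slides straight down along the housing's axis, with steady friction of about 4 N, then meets a firm stop; it stays where it is left; pressing with over 25 N would damage it
- cap_tall_top (a point): centre of the flat top of that cap, a steel disc 34 mm wide and 5 mm thick on an 11 mm stem; the point is 103 mm above the housing's underside when raised, 93 mm when home, and moves with the cap
- counter_key (a joint): travel of the tally counter's key, m: 0 up, 0.006 fully down. It springs back up when let go; it starts to move at about 1.5 N and takes about 5 N fully down; the count is made at 0.004; pressing with over 25 N would damage it
- counter_key_top (a point): centre of the flat top of the counter's key, a round steel button 26 mm wide that stands 14 mm proud of the counter's top; 54 mm above the bench with the key up; moves with the key
- counter: tally counter screwed to the bench: a grey plastic box 100 x 85 x 40 mm with a black window with four number wheels at its +x half, the key at its -x half (key axis at x = -22 mm, y = 0) and a reset stub of 16 mm width standing 10 mm out of its -y side. Origin: centre of its underside
- tray: shallow white tray fixed to the bench, 250 (x) x 310 (y) mm, 20 mm high, walls and floor 4 mm. Origin: centre of its underside. The five housings stand on its floor at least 70 mm apart, centre to centre, in any order
- finished: bystander in the tray: a loose finished housing like the short one, its cap already home, 39 mm tall in all. Origin: centre of its underside
- uncapped: bystander in the tray: a loose open aluminium housing without a cap, 42 mm wide at the foot, 32 mm tall. Origin: centre of its underside
- screw_block: bystander in the tray: white block 60 x 60 x 25 mm set with rows of steel screw heads, loose. Origin: centre of its underside
- pliers: bystander: pliers with black handles, 150 mm long, lying on the bench, 12 mm high. Origin: under the pivot
- bottle: bystander: white plastic bottle 44 mm wide, 110 mm high. Origin: centre of its underside
Not all that is in view belongs to the job. Leave any blue or green look-alike of the housing_medium alone.

How it is judged:
On the way, in this order (a step that is already met when the one before it is completed fails the run):
1. the short housing's cap is home (pushed down more than 8 of its 10 mm) (value of joint cap_short above 0.008 m), for 0.1 s.
2. the medium housing's cap is home (pushed down more than 8 of its 10 mm) (value of joint cap_medium above 0.008 m), for 0.1 s.
3. the tall housing's cap is home (pushed down more than 8 of its 10 mm) (value of joint cap_tall above 0.008 m), for 0.1 s.
4. the counter's key is pressed (more than 4 of its 6 mm) (value of joint counter_key above 0.004 m), for 0.02 s.
At the end, for the whole second after the job is handed in: all three caps are pushed down more than 8 mm of their 10 mm, the counter's key is back up (under 1.5 mm), and the three housings stand still and upright (within 0.1 rad) within 20 mm of where they stood at the start (value of joint each of cap_short, cap_medium, cap_tall above 0.008 m and value of joint counter_key below 0.0015 m and angle between each of housing_short, housing_medium, housing_tall's own z axis and vertical below 0.1 rad and distance of each of housing_short, housing_medium, housing_tall from where it was at the start of the episode below 0.02 m and linear speed of each of housing_short, housing_medium, housing_tall below 0.02 m/s); the robot touches nothing.
It fails at once if a cap or the counter's key is pushed down before the one that comes before it is home ((value of joint cap_medium above 0.004 m and not (value of joint cap_short above 0.008 m)) or (value of joint cap_tall above 0.004 m and not (value of joint cap_medium above 0.008 m)) or (value of joint counter_key above 0.002 m and not (value of joint cap_tall above 0.008 m))).
It fails at once if one of the three housings or the counter is pressed harder than 25 N (contact force between any of the fingers, the arm and housing_short above 25 N or contact force between any of the fingers, the arm and housing_medium above 25 N or contact force between any of the fingers, the arm and housing_tall above 25 N or contact force between any of the fingers, the arm and counter above 25 N).
It fails at once if one of the three housings is lifted, tipped or shifted more than 25 mm (z of any of housing_short, housing_medium, housing_tall in the frame of tray above 0.012 m or angle between any of housing_short, housing_medium, housing_tall's own z axis and vertical above 0.35 rad or distance of any of housing_short, housing_medium, housing_tall from where it was at the start of the episode above 0.025 m).
It fails at once if another thing in the tray or on the bench is tipped or moved more than 20 mm (distance of any of finished, uncapped, screw_block, pliers, bottle from where it was at the start of the episode above 0.02 m or angle between any of finished, uncapped's own z axis and vertical above 0.3 rad).
It also fails if it takes over 64 s, if anything falls off the work surface, if the arm or the gripper's body presses on something with over 40 N, if the wrist force passes 120 N, or if a joint passes its speed limit or range.

## Working session

There is one attempt and no reset: what is moved stays moved. The work goes in short steps, Python scripts to look and compute and a tool call to move; the robot and the scene stay as the last step left them, time stands still between calls to the robot, and variables do not carry over. Pictures are saved under pics/ and viewed, at most 10 in all, crops included, and the job is handed in when it is done.

Besides the shell and the picture viewer there is one more tool, called after "Emit:" by a JSON object that holds its "name" and its "arguments". arm_command: Moves the arm, as the interface text tells. Its arguments: {"type":"object","properties":{"moves":{"type":"array"},"newtons":{"type":"number"}},"required":["moves"]}

```bash
mkdir -p pics; cat > h.py <<'E'
import numpy as np, cv2
from scipy.spatial.transform import Rotation as R
from workcell import *
def rot(q): return R.from_quat([q[1],q[2],q[3],q[0]]).as_matrix()
def cam(name):
    s=get_state(); i=camera_info(name); img,d=read_camera(name)
    f=img.shape[0]/2/np.tan(np.radians(i["fovy"])/2)
    if name=="wrist":
        T=np.eye(4);T[:3,:3]=rot(s["orientation"]);T[:3,3]=s["tcp_pos"];T=T@np.array(i["tool_from_camera"])
    else:
        T=np.eye(4);o=np.array(i["orientation"]);T[:3,:3]=rot(o) if o.size==4 else o;T[:3,3]=i["eye"]
    v,u=np.mgrid[:img.shape[0],:img.shape[1]]
    P=np.stack([(u-i["cx"])*d/f,(v-i["cy"])*d/f,d],-1)@T[:3,:3].T+T[:3,3]
    P[d==0]=np.nan
    return img,P
E
python3 - <<'E'
from h import *
a,P=cam("scene");cv2.imwrite("pics/scene.png",a)
for n in ["housing_short","housing_medium","housing_tall","finished","uncapped","counter","counter_key_top","tray","cap_short_top","cap_medium_top","cap_tall_top","screw_block","bottle","pliers"]:
    for r in recognise("scene",n)[:4]:
        u,v=map(int,r["point"]);print(n,round(r["confidence"],2),u,v,P[v,u].round(3))
b,Q=cam("side");cv2.imwrite("pics/side.png",b)
s=get_state();print(s["clock"],s["tcp_pos"],s["orientation"],s["finger_gap"])
print(camera_info("scene"),camera_info("side"))
E
```

```text
housing_short 0.6 358 263 [0.607 0.196 0.053]
housing_short 0.37 360 259 [0.598 0.2   0.053]
housing_medium 0.82 265 210 [ 0.498 -0.001  0.051]
housing_medium 0.79 264 160 [ 0.355 -0.021  0.053]
housing_medium 0.65 215 200 [ 0.475 -0.115  0.04 ]
housing_tall 0.7 263 246 [0.6   0.009 0.07 ]
finished 0.83 311 256 [0.596 0.104 0.044]
uncapped 0.67 356 222 [0.479 0.199 0.011]
counter 0.76 145 184 [ 0.449 -0.282  0.042]
tray 0.84 319 248 [0.551 0.122 0.004]
tray 0.17 360 261 [0.601 0.2   0.052]
cap_short_top 0.54 358 257 [0.592 0.197 0.051]
cap_medium_top 0.72 262 201 [ 0.495 -0.007  0.078]
cap_medium_top 0.72 212 184 [ 0.459 -0.121  0.075]
cap_medium_top 0.3 438 232 [0.53  0.352 0.074]
cap_tall_top 0.48 262 228 [0.582 0.005 0.106]
screw_block 0.64 118 272 [ 0.659 -0.281  0.013]
screw_block 0.56 307 217 [0.492 0.09  0.032]
bottle 0.78 438 230 [0.527 0.352 0.077]
pliers 0.98 118 273 [ 0.661 -0.28   0.013]
pliers 0.71 356 223 [0.5   0.195 0.037]
pliers 0.34 264 230 [0.587 0.01  0.108]
0.8 [0.16269803 0.55157103 0.20276102] [3.06381478e-05 1.42906538e-01 9.89736185e-01 7.33068239e-05] 0.08523587319962919
{'fovy': 53.40875590680142, 'cx': 276.20570927165005, 'cy': 205.96811466392955, 'eye': array([1.02555072, 0.07885264, 0.76912955]), 'orientation': array([-0.21391917,  0.63193255,  0.7065488 , -0.23598439])} {'fovy': 42.236408054101446, 'cx': 272.5574482200963, 'cy': 215.7713530020657, 'eye': array([ 0.0217817 , -0.82134342,  0.78858547]), 'orientation': array([-0.44155144,  0.8585671 , -0.23578362,  0.11090957])}
```

View pics/scene.png

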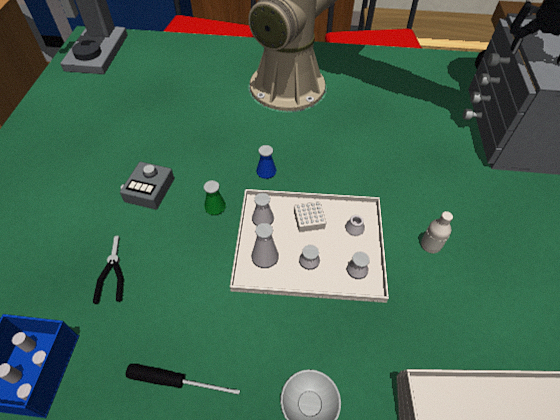

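View pics/side.png

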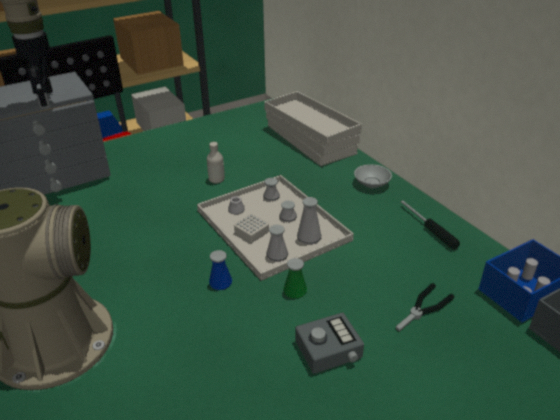

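The scene picture shows these cone-shaped things:
- In the tray: tall at (263,246), medium at (263,210), short ones at (358,263) and (311,256), and an open one at (356,222).
- On the bench: green at (213,198) and blue at (265,162) look-alikes, which I leave alone.

The top at (358,263) is at z≈0.053, so it is raised. The one at (311,256) is at 0.044, so it is the finished one. The crop and disc fits below should confirm this.

```bash
cat > fit.py <<'E'
from h import *
import sys
def disc(P,xy,z,r=.03,tol=.004):
    m=(abs(P[...,2]-z)<tol)&(np.hypot(P[...,0]-xy[0],P[...,1]-xy[1])<r)
    q=P[m]
    if len(q)<8: return None
    (c,rad)=cv2.minEnclosingCircle(q[:,:2].astype(np.float32))
    return np.r_[(q[:,:2].max(0)+q[:,:2].min(0))/2,np.median(q[:,2])].round(4),np.round(c,4),round(rad*2e3,1),np.ptp(q[:,:2],axis=0).round(3),len(q)
E
python3 - <<'E'
from fit import *
G={"short":((.593,.197),.053),"finished":((.59,.102),.043),"medium":((.493,-.003),.079),"tall":((.582,.005),.107),"key":((.427,-.27),.054)}
for c in ["scene","side"]:
    a,P=cam(c)
    for k,(xy,z) in G.items(): print(c,k,disc(P,xy,z))
    if c=="scene":
        cv2.imwrite("pics/crop.png",cv2.resize(a[150:300,110:390],None,fx=2.8,fy=2.8,interpolation=cv2.INTER_CUBIC))
        m=(P[...,2]>.048)&(P[...,2]<.06)&(P[...,1]<-.2)&(P[...,1]>-.35)&(P[...,0]<.55)
        print("key pts",P[m].mean(0),np.ptp(P[m],axis=0),m.sum())
        m=(abs(P[...,2]-.04)<.004)&(P[...,1]<-.2)&(P[...,1]>-.36)&(P[...,0]<.55)&(P[...,0]>.3)
        print("box",cv2.minAreaRect(P[m][:,:2].astype(np.float32)*1000))
E
```

```text
scene short (array([0.5943, 0.2023, 0.0528]), array([0.5948, 0.2016]), 34.7, array([0.033, 0.032]), 206)
scene finished (array([0.584 , 0.1018, 0.0436]), array([0.5842, 0.1026]), 35.2, array([0.035, 0.032]), 194)
scene medium (array([ 0.4882, -0.0078,  0.0784]), array([ 0.4882, -0.0071]), 34.4, array([0.034, 0.031]), 160)
scene tall (array([0.5852, 0.0087, 0.1066]), array([0.5845, 0.0083]), 34.7, array([0.033, 0.033]), 207)
scene key (array([ 0.4136, -0.2809,  0.0547]), array([ 0.4128, -0.2806]), 26.1, array([0.024, 0.024]), 82)
key pts [ 0.41340917 -0.2802582   0.05411638] [0.02784155 0.02434503 0.00944282] 92
box ((433.9074401855469, -284.9231872558594), (86.32291412353516, 100.89851379394531), 80.28447723388672)
side short (array([0.5942, 0.1973, 0.0527]), array([0.596 , 0.1982]), 37.4, array([0.033, 0.035]), 83)
side finished (array([0.5858, 0.1021, 0.0434]), array([0.5858, 0.1011]), 39.1, array([0.035, 0.035]), 99)
side medium (array([ 0.4881, -0.0106,  0.0779]), array([ 0.4881, -0.0096]), 36.3, array([0.033, 0.034]), 129)
side tall (array([0.5858, 0.0081, 0.1064]), array([0.5853, 0.0081]), 36.7, array([0.034, 0.036]), 115)
side key (array([ 0.4125, -0.2836,  0.0545]), array([ 0.4132, -0.2833]), 26.0, array([0.024, 0.024]), 123)
```

View pics/crop.png

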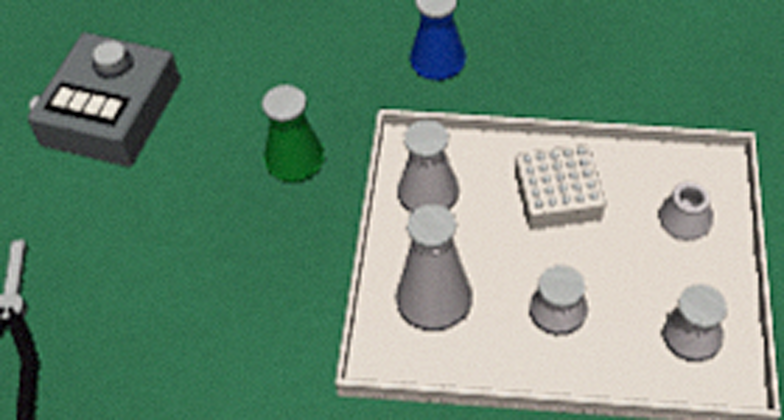

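All checks agree between the two cameras and with the sizes given: short (0.594, 0.200, 0.053), medium (0.488, -0.009, 0.078), tall (0.585, 0.008, 0.107), key (0.413, -0.282, 0.054). First move: shut the fingers, align the tool with the world axes and travel at height.

Emit:
{"name": "arm_command", "arguments": {"moves": [-1,0,0,0,0,0,-0.143,-1,0,0,0,0,0,-0.143,-1,-43,-35,0,0,0,0,-1,-43,-35,0,0,0,0,-1,-43,-35,0,0,0,0,-1,-43,-35,0,0,0,0,-1,-43,-35,0,0,0,0,-1,-43,-35,0,0,0,0], "newtons": 30}}

```text
clock: 1.9
tcp_pos: [0.4218, 0.3401, 0.2029]
orientation: [0.0, 0.0, 1.0, 0.0]
wrist_force: [0.1, 0.9, -0.0]
finger_gap: 0.0001
grip_force: 0.0
```

Emit:
{"name": "arm_command", "arguments": {"moves": [-1,-43,-35,0,0,0,0,-1,-43,-35,0,0,0,0,-1,-43,-35,0,0,0,0,-1,-43,-35,0,0,0,0,-1,0,0,60,0,0,0,-1,0,0,50,0,0,0,-1,0,0,20,0,0,0,-1,0,0,0,0,0,0]}}

```text
clock: 2.9
tcp_pos: [0.5907, 0.2008, 0.0705]
orientation: [-0.002, 0.0, 1.0, -0.0]
wrist_force: [0.6, 0.6, 0.3]
finger_gap: -0.0006
grip_force: 0.0
```

```bash
python3 - <<'E'
from fit import *
a,P=cam("wrist");print(disc(P,(.594,.2),.053))
b,_=cam("scene")
cv2.imwrite("pics/c2.png",np.hstack([cv2.resize(b[150:310,220:420],(400,320)),cv2.resize(a,(400,320))]))
s=get_state();print(s["tcp_pos"],s["wrist_force"],s["joint_pos"])
E
```

```text
(array([0.5924, 0.202 , 0.0522]), array([0.5942, 0.2018]), 34.4, array([0.03 , 0.033]), 1757)
[0.59300907 0.20138901 0.07359482] [-0.08661933  0.440393    1.04992775] [ 1.99252141e-01  4.73120794e-01 -3.80876253e-02  1.05846444e+00
  8.05012182e-05  1.99955132e-01]
```

View pics/c2.png

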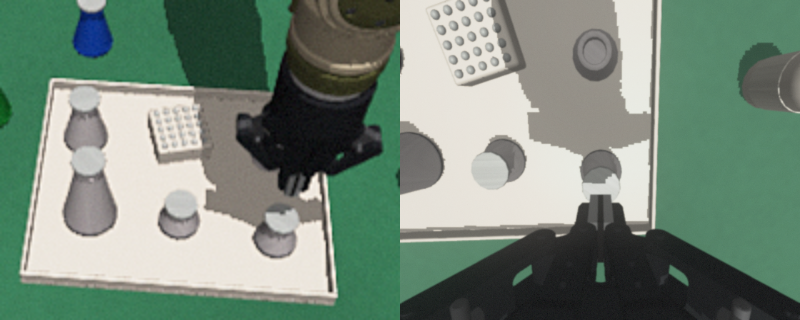

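The crop shows the shut fingertips over the short cap. The wrist camera puts that cap at (0.594, 0.202, 0.052), about 1 mm from the tool axis. Pressing in small steps while watching the force.

Emit:
{"name": "arm_command", "arguments": {"moves": [-1,0,0,10,0,0,0,-1,0,0,7,0,0,0,-1,0,0,2,0,0,0,-1,0,0,2,0,0,0,-1,0,0,1,0,0,0,-1,0,0,1,0,0,0,-1,0,0,0,0,0,0]}}

```text
clock: 3.88
tcp_pos: [0.5924, 0.2012, 0.0497]
orientation: [-0.0, 0.0, 1.0, 0.0]
wrist_force: [0.3, -0.0, 0.2]
finger_gap: -0.0001
grip_force: 0.0
```

Emit:
{"name": "arm_command", "arguments": {"moves": [-1,0,0,1,0,0,0,-1,0,0,1,0,0,0]}}

```text
clock: 4.12
tcp_pos: [0.5925, 0.2012, 0.0477]
orientation: [0.0, 0.0, 1.0, 0.0]
wrist_force: [0.3, 0.3, -0.0]
finger_gap: 0.0001
grip_force: 0.0
```

Emit:
{"name": "arm_command", "arguments": {"moves": [-1,0,0,1,0,0,0,-1,0,0,1,0,0,0]}}

```text
clock: 4.38
tcp_pos: [0.5924, 0.2012, 0.0456]
orientation: [-0.0, 0.0, 1.0, 0.0]
wrist_force: [-0.5, -0.0, 0.5]
finger_gap: -0.0004
grip_force: 0.0
```

```bash
python3 - <<'E'
from fit import *
s=get_state();print(s["tcp_pos"],s["wrist_force"],s["tau"])
a,P=cam("wrist")
b,Q=cam("side"); print(disc(Q,(.594,.2),.048,tol=.008)); c,S=cam("scene"); print(disc(S,(.594,.2),.048,tol=.008))
cv2.imwrite("pics/c3.png",np.hstack([cv2.resize(b[165:225,240:300],(400,400),interpolation=2),cv2.resize(c[225:285,325:385],(400,400),interpolation=2)]))
E
```

```text
[0.59237921 0.201192   0.04561338] [-0.47930814 -0.00426798  0.48176715] [-1.79974664e-03 -5.53247809e+01  2.73471665e+01  2.92379031e-02
 -1.54632226e-04 -6.44111164e-07]
(array([0.5946, 0.1977, 0.0522]), array([0.5958, 0.1981]), 37.0, array([0.031, 0.033]), 87)
(array([0.5961, 0.2023, 0.0527]), array([0.5953, 0.2015]), 34.3, array([0.031, 0.032]), 185)
```

View pics/c3.png

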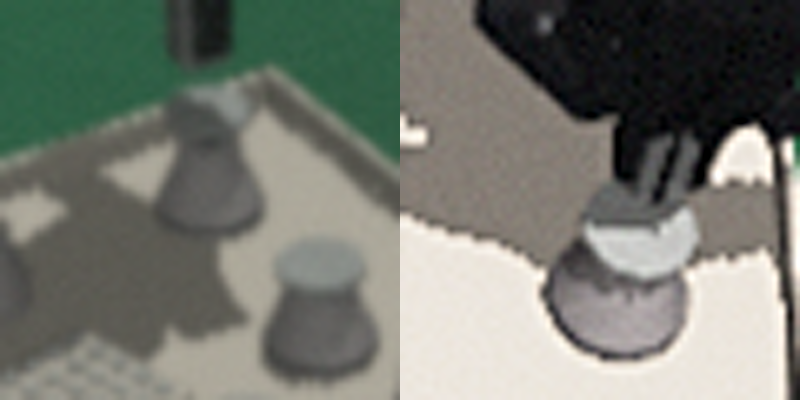

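The fingers aren't touching yet: both views show the tips several mm above the cap, although the reported TCP is at z = 0.0456. I'll measure where the fingertips are from depth.

```bash
python3 - <<'E'
from fit import *
t=get_state()["tcp_pos"]
for c in ["side","scene","wrist"]:
    a,P=cam(c); g=a.max(-1)
    m=(P[...,2]>.0545)&(P[...,2]<.085)&(np.hypot(P[...,0]-t[0],P[...,1]-t[1])<.03)
    q=P[m]; print(c,len(q),q[:,2].min().round(4),np.percentile(q[:,2],[1,5,20]).round(4))
    for lo in [.0545,.058,.062,.066,.070,.075]:
        k=q[(q[:,2]>=lo)&(q[:,2]<lo+.004)]
        if len(k): print("  ",lo,len(k),"x",k[:,0].min().round(4),k[:,0].max().round(4),"y",k[:,1].min().round(4),k[:,1].max().round(4))
E
```

```text
side 29 0.0545 [0.0545 0.0546 0.0547]
   0.0545 9 x 0.5809 0.6045 y 0.1833 0.2119
   0.075 8 x 0.5841 0.6002 y 0.193 0.198
scene 39 0.0545 [0.0545 0.0546 0.0549]
   0.0545 20 x 0.583 0.6107 y 0.19 0.2155
   0.075 1 x 0.6021 0.6021 y 0.2074 0.2074
wrist 283 0.0771 [0.0775 0.0784 0.0803]
   0.075 27 x 0.5806 0.5814 y 0.1956 0.2084
```

```bash
python3 - <<'E'
from fit import *
s=get_state();t=s["tcp_pos"];print(t,s["joint_pos"],s["finger_gap"])
for c in ["side","scene","wrist"]:
    a,P=cam(c)
    m=(P[...,2]>.056)&(P[...,2]<.16)&(np.hypot(P[...,0]-t[0],P[...,1]-t[1])<.07)
    q=P[m]; print(c,len(q))
    for lo in np.arange(.07,.13,.006):
        k=q[(q[:,2]>=lo)&(q[:,2]<lo+.006)]
        if len(k): print("  ",lo.round(3),len(k),"x",k[:,0].min().round(4),k[:,0].max().round(4),"y",k[:,1].min().round(4),k[:,1].max().round(4))
    if c=="side": print(P[158:190,268:276:3,2].round(3).T)
E
```

```text
[0.59245409 0.20123713 0.04573908] [ 1.99200035e-01  4.94207005e-01 -7.69947557e-02  9.99454210e-01
  6.01562757e-05  1.99966289e-01] -0.000179722120807124
side 435
   0.07 1 x 0.5947 0.5947 y 0.1964 0.1964
   0.076 12 x 0.5808 0.5998 y 0.1926 0.202
   0.082 16 x 0.5811 0.5997 y 0.1872 0.2023
   0.088 25 x 0.5805 0.5999 y 0.1836 0.2038
   0.094 17 x 0.5814 0.5992 y 0.1839 0.2054
   0.1 21 x 0.5797 0.5994 y 0.1863 0.2031
   0.106 19 x 0.5802 0.5997 y 0.1858 0.2063
   0.112 10 x 0.5791 0.5849 y 0.1864 0.2102
   0.118 24 x 0.5792 0.6037 y 0.1696 0.2304
   0.124 47 x 0.5787 0.6051 y 0.1662 0.2369
[[ 0.129  0.123  0.124  0.121  0.115  0.11   0.106  0.104  0.101  0.096
   0.098  0.093  0.091  0.084  0.086  0.083  0.078  0.077  0.002  0.001
   0.051  0.055  0.053  0.051  0.052  0.053  0.053  0.049  0.037  0.039
   0.038  0.035]
 [ 0.137  0.136  0.131  0.131  0.126  0.124  0.11   0.106  0.103  0.102
   0.1    0.095  0.092  0.09   0.089  0.082  0.075  0.003 -0.001  0.004
   0.051  0.053  0.053  0.052  0.05   0.051  0.053  0.047  0.038  0.039
   0.038  0.037]
 [ 0.144  0.143  0.136  0.132  0.1
[... 350 characters left out ...]
x 0.5858 0.6032 y 0.1879 0.2151
   0.094 27 x 0.596 0.6037 y 0.1889 0.2156
   0.1 28 x 0.5941 0.604 y 0.188 0.2142
   0.106 21 x 0.5892 0.604 y 0.189 0.2154
   0.112 26 x 0.5933 0.6043 y 0.186 0.2189
   0.118 59 x 0.5834 0.6055 y 0.1706 0.2318
   0.124 104 x 0.5813 0.6062 y 0.1661 0.2384
wrist 38287
   0.076 112 x 0.5802 0.5851 y 0.1903 0.2124
   0.082 337 x 0.58 0.5856 y 0.1884 0.2152
   0.088 394 x 0.5801 0.5861 y 0.1881 0.2155
   0.094 443 x 0.5801 0.5857 y 0.1882 0.2154
   0.1 465 x 0.5801 0.5856 y 0.1882 0.2154
   0.106 535 x 0.58 0.6037 y 0.1953 0.2152
   0.112 674 x 0.578 0.6027 y 0.1747 0.2226
   0.118 1864 x 0.5776 0.6035 y 0.1688 0.2339
   0.124 3141 x 0.5774 0.6014 y 0.1634 0.2394
```

All three cameras agree that the fingertips end about 30 mm above the reported TCP, with xy correct. The cap is untouched at 0.052, so I'll trust the measured tips, with contact expected at TCP z ≈ 0.022.

Emit:
{"name": "arm_command", "arguments": {"moves": [-1,0,0,8,0,0,0,-1,0,0,6,0,0,0,-1,0,0,3,0,0,0,-1,0,0,1,0,0,0,-1,0,0,1,0,0,0,-1,0,0,0,0,0,0]}}

```text
clock: 5.58
tcp_pos: [0.5925, 0.2012, 0.0268]
orientation: [0.0, 0.0, 1.0, 0.0]
wrist_force: [-1.1, -0.0, -0.6]
finger_gap: -0.0001
grip_force: 0.0
```

Emit:
{"name": "arm_command", "arguments": {"moves": [-1,0,0,1,0,0,0,-1,0,0,1,0,0,0]}}

```text
clock: 5.82
tcp_pos: [0.5925, 0.2012, 0.0248]
orientation: [0.0, 0.0, 1.0, 0.0]
wrist_force: [-0.7, -0.2, 0.3]
finger_gap: -0.0
grip_force: 0.0
```

Emit:
{"name": "arm_command", "arguments": {"moves": [-1,0,0,1,0,0,0,-1,0,0,1,0,0,0]}}

```text
clock: 6.08
tcp_pos: [0.5924, 0.2013, 0.0231]
orientation: [0.0, 0.0, 1.0, 0.0]
wrist_force: [-1.7, -0.6, 3.5]
finger_gap: -0.0002
grip_force: 1.9
```

Contact at TCP z ≈ 0.0235 (3.5 N, the cap's friction), so home should be near 0.0135.

Emit:
{"name": "arm_command", "arguments": {"moves": [-1,0,0,1,0,0,0,-1,0,0,1,0,0,0,-1,0,0,1,0,0,0,-1,0,0,1,0,0,0,-1,0,0,1,0,0,0]}}

```text
clock: 6.7
tcp_pos: [0.5925, 0.2013, 0.0177]
orientation: [0.0, 0.0, 1.0, 0.0]
wrist_force: [-1.1, 0.0, 4.0]
finger_gap: 0.0005
grip_force: 1.9
```

Emit:
{"name": "arm_command", "arguments": {"moves": [-1,0,0,1,0,0,0,-1,0,0,1,0,0,0]}}

```text
clock: 6.95
tcp_pos: [0.5925, 0.2013, 0.0157]
orientation: [0.0, 0.0, 1.0, 0.0]
wrist_force: [-1.6, -0.2, 5.0]
finger_gap: -0.0002
grip_force: 1.9
```

Emit:
{"name": "arm_command", "arguments": {"moves": [-1,0,0,0.6,0,0,0]}}

```text
clock: 7.08
tcp_pos: [0.5924, 0.2012, 0.015]
orientation: [0.0, 0.0, 1.0, 0.0]
wrist_force: [-1.3, 0.7, 3.9]
finger_gap: -0.0003
grip_force: 1.9
```

Emit:
{"name": "arm_command", "arguments": {"moves": [-1,0,0,0.6,0,0,0]}}

```text
clock: 7.2
tcp_pos: [0.5924, 0.2012, 0.0145]
orientation: [0.0, 0.0, 1.0, 0.0]
wrist_force: [-1.0, 0.0, 4.8]
finger_gap: -0.0005
grip_force: 2.7
```

Emit:
{"name": "arm_command", "arguments": {"moves": [-1,0,0,0.4,0,0,0]}}

```text
clock: 7.32
tcp_pos: [0.5925, 0.2013, 0.0145]
orientation: [0.0, 0.0, 1.0, 0.0]
wrist_force: [-2.5, -0.2, 8.2]
finger_gap: 0.0003
grip_force: 3.9
```

Emit:
{"name": "arm_command", "arguments": {"moves": [-1,0,0,0.3,0,0,0]}}

```text
clock: 7.45
tcp_pos: [0.5925, 0.2012, 0.0144]
orientation: [0.0, 0.0, 1.0, 0.0]
wrist_force: [-3.0, -0.9, 8.1]
finger_gap: 0.0003
grip_force: 4.4
```

Emit:
{"name": "arm_command", "arguments": {"moves": [-1,0,0,0.3,0,0,0]}}

```text
clock: 7.58
tcp_pos: [0.5925, 0.2012, 0.0144]
orientation: [0.0, 0.0, 1.0, 0.0]
wrist_force: [-3.4, -1.3, 10.4]
finger_gap: -0.0
grip_force: 5.3
```

The position stopped and the force rose, so it is at the firm stop. Lifting, moving over the medium one at safe height, and checking the short cap from there.

Emit:
{"name": "arm_command", "arguments": {"moves": [-1,0,0,-10,0,0,0,-1,0,0,-50,0,0,0,-1,0,0,-50,0,0,0,-1,26,-52.5,0,0,0,0,-1,26,-52.5,0,0,0,0,-1,26,-52.5,0,0,0,0,-1,26,-52.5,0,0,0,0,-1,0,0,0,0,0,0]}}

```text
clock: 8.57
tcp_pos: [0.4866, -0.0116, 0.1236]
orientation: [-0.0, 0.003, 1.0, -0.0]
wrist_force: [0.2, 0.3, -0.1]
finger_gap: -0.0
grip_force: 0.0
```

```bash
python3 - <<'E'
from fit import *
s=get_state();print(s["tcp_pos"],s["wrist_force"])
for c in ["scene","side","wrist"]:
    a,P=cam(c); print(c,disc(P,(.594,.2),.045,tol=.006),disc(P,(.488,-.009),.078))
E
```

```text
[ 0.48661882 -0.01162112  0.12362704] [ 0.23907392  0.32191468 -0.14575341]
scene (array([0.5956, 0.2017, 0.0435]), array([0.5956, 0.2025]), 35.6, array([0.034, 0.032]), 204) (array([ 0.4883, -0.0078,  0.0785]), array([ 0.4883, -0.0088]), 35.3, array([0.035, 0.031]), 161)
side (array([0.586 , 0.2012, 0.0433]), array([0.5879, 0.2012]), 28.1, array([0.013, 0.026]), 24) (array([ 0.4891, -0.01  ,  0.0782]), array([ 0.488 , -0.0101]), 37.6, array([0.035, 0.034]), 127)
wrist (array([0.594 , 0.2012, 0.0431]), array([0.5947, 0.2012]), 35.7, array([0.033, 0.033]), 1070) (array([ 0.4875, -0.0079,  0.0778]), array([ 0.4878, -0.008 ]), 34.2, array([0.033, 0.033]), 1731)
```

The short cap is home (top at 0.0431). Next, medium at (0.488, -0.0085): contact expected at TCP z ≈ 0.049, home ≈ 0.040.

Emit:
{"name": "arm_command", "arguments": {"moves": [-1,-1,1,40,0,0,0,-1,0,0,25,0,0,0,-1,0,0,4,0,0,0,-1,0,0,2,0,0,0,-1,0,0,1,0,0,0,-1,0,0,1,0,0,0,-1,0,0,1,0,0,0]}}

```text
clock: 9.6
tcp_pos: [0.4897, -0.0078, 0.05]
orientation: [0.001, 0.0, 1.0, -0.0]
wrist_force: [-0.6, -0.3, 0.1]
finger_gap: -0.0001
grip_force: 0.0
```

Emit:
{"name": "arm_command", "arguments": {"moves": [-1,0,0,1,0,0,0,-1,0,0,1,0,0,0,-1,0,0,1,0,0,0]}}

```text
clock: 9.98
tcp_pos: [0.4895, -0.0078, 0.0468]
orientation: [0.0, 0.0, 1.0, -0.0]
wrist_force: [-0.7, -0.4, 3.5]
finger_gap: -0.0005
grip_force: 1.9
```

Emit:
{"name": "arm_command", "arguments": {"moves": [-1,0,0,1,0,0,0,-1,0,0,1,0,0,0,-1,0,0,1,0,0,0,-1,0,0,1,0,0,0]}}

```text
clock: 10.48
tcp_pos: [0.4895, -0.0078, 0.0425]
orientation: [0.0, 0.0, 1.0, -0.0]
wrist_force: [-0.2, -0.2, 3.7]
finger_gap: -0.0
grip_force: 1.9
```

Emit:
{"name": "arm_command", "arguments": {"moves": [-1,0,0,0.6,0,0,0,-1,0,0,0.6,0,0,0]}}

```text
clock: 10.72
tcp_pos: [0.4895, -0.0078, 0.0413]
orientation: [0.0, 0.0, 1.0, -0.0]
wrist_force: [1.3, -0.0, 3.4]
finger_gap: 0.0002
grip_force: 1.9
```

Emit:
{"name": "arm_command", "arguments": {"moves": [-1,0,0,0.6,0,0,0]}}

```text
clock: 10.85
tcp_pos: [0.4895, -0.0078, 0.0407]
orientation: [0.0, 0.0, 1.0, -0.0]
wrist_force: [1.2, -0.5, 3.8]
finger_gap: -0.0002
grip_force: 1.9
```

Emit:
{"name": "arm_command", "arguments": {"moves": [-1,0,0,0.6,0,0,0]}}

```text
clock: 10.98
tcp_pos: [0.4895, -0.0078, 0.0404]
orientation: [0.0, 0.0, 1.0, -0.0]
wrist_force: [-1.3, 0.0, 9.7]
finger_gap: 0.0002
grip_force: 4.9
```

The stop came at 0.0404 as predicted. Lifting and moving over the tall one.

Emit:
{"name": "arm_command", "arguments": {"moves": [-1,0,0,0.2,0,0,0,-1,0,0,-10,0,0,0,-1,0,0,-50,0,0,0,-1,0,0,-40,0,0,0,-1,-48,8,0,0,0,0,-1,-48,8,0,0,0,0,-1,0,0,0,0,0,0,-1,0,0,0,0,0,0]}}

```text
clock: 11.98
tcp_pos: [0.5839, 0.0085, 0.139]
orientation: [-0.001, 0.0, 1.0, 0.0]
wrist_force: [-0.3, -0.2, -0.9]
finger_gap: 0.0
grip_force: 0.0
```

```bash
python3 - <<'E'
from fit import *
s=get_state();print(s["tcp_pos"],s["wrist_force"])
for c in ["scene","side","wrist"]:
    a,P=cam(c); print(c,disc(P,(.488,-.009),.07,tol=.006),disc(P,(.585,.008),.106))
E
```

```text
[0.58388281 0.0084954  0.1390368 ] [-0.34776844 -0.17184661 -0.8777259 ]
scene None (array([0.5853, 0.0087, 0.1065]), array([0.5848, 0.009 ]), 34.0, array([0.032, 0.033]), 208)
side (array([ 0.4886, -0.0091,  0.0693]), array([ 0.4879, -0.009 ]), 38.2, array([0.034, 0.035]), 133) (array([0.585 , 0.0071, 0.1064]), array([0.5845, 0.0064]), 36.9, array([0.035, 0.035]), 117)
wrist (array([ 0.4878, -0.0083,  0.0691]), array([ 0.4878, -0.0078]), 34.0, array([0.034, 0.033]), 1959) (array([0.5837, 0.009 , 0.106 ]), array([0.5838, 0.0089]), 33.9, array([0.033, 0.033]), 1910)
```

The medium cap is home (0.069). For the tall one, contact is expected near 0.077 and home near 0.0684.

Emit:
{"name": "arm_command", "arguments": {"moves": [-1,0,0,35,0,0,0,-1,0,0,20,0,0,0,-1,0,0,2,0,0,0,-1,0,0,1,0,0,0,-1,0,0,1,0,0,0,-1,0,0,1,0,0,0,-1,0,0,1,0,0,0]}}

```text
clock: 13.0
tcp_pos: [0.5855, 0.0082, 0.0793]
orientation: [0.0, 0.0, 1.0, -0.0]
wrist_force: [-0.5, 0.4, -0.1]
finger_gap: -0.0002
grip_force: 0.0
```

Emit:
{"name": "arm_command", "arguments": {"moves": [-1,0,0,1,0,0,0,-1,0,0,1,0,0,0,-1,0,0,1,0,0,0]}}

```text
clock: 13.38
tcp_pos: [0.5854, 0.0082, 0.0763]
orientation: [0.0, 0.0, 1.0, 0.0]
wrist_force: [-1.8, 0.6, 3.3]
finger_gap: -0.0001
grip_force: 1.9
```

Emit:
{"name": "arm_command", "arguments": {"moves": [-1,0,0,1,0,0,0,-1,0,0,1,0,0,0]}}

```text
clock: 13.62
tcp_pos: [0.5853, 0.0082, 0.074]
orientation: [0.0, 0.0, 1.0, 0.0]
wrist_force: [-0.3, 0.1, 4.0]
finger_gap: -0.0003
grip_force: 1.9
```

Emit:
{"name": "arm_command", "arguments": {"moves": [-1,0,0,1,0,0,0,-1,0,0,1,0,0,0,-1,0,0,1,0,0,0,-1,0,0,1,0,0,0]}}

```text
clock: 14.12
tcp_pos: [0.5853, 0.0082, 0.0698]
orientation: [0.0, 0.0, 1.0, 0.0]
wrist_force: [-1.1, 0.5, 3.1]
finger_gap: 0.0002
grip_force: 1.9
```

Emit:
{"name": "arm_command", "arguments": {"moves": [-1,0,0,0.6,0,0,0,-1,0,0,0.6,0,0,0]}}

```text
clock: 14.38
tcp_pos: [0.5853, 0.0082, 0.0687]
orientation: [0.0, 0.0, 1.0, 0.0]
wrist_force: [-0.7, 1.0, 4.0]
finger_gap: -0.0001
grip_force: 1.9
```

Emit:
{"name": "arm_command", "arguments": {"moves": [-1,0,0,0.6,0,0,0]}}

```text
clock: 14.5
tcp_pos: [0.5854, 0.0082, 0.0684]
orientation: [0.0, 0.0, 1.0, 0.0]
wrist_force: [-2.1, -0.3, 8.7]
finger_gap: 0.0002
grip_force: 4.3
```

Home. Lifting and moving to the counter key.

Emit:
{"name": "arm_command", "arguments": {"moves": [-1,0,0,0.2,0,0,0,-1,0,0,-15,0,0,0,-1,0,0,-50,0,0,0,-1,28.7,-48.3,0,0,0,0,-1,28.7,-48.3,0,0,0,0,-1,28.7,-48.3,0,0,0,0,-1,28.7,-48.3,0,0,0,0,-1,28.7,-48.3,0,0,0,0]}}

```text
clock: 15.5
tcp_pos: [0.4407, -0.2347, 0.1335]
orientation: [0.0, 0.0, 1.0, -0.0]
wrist_force: [0.6, -0.4, 0.5]
finger_gap: 0.0001
grip_force: 0.0
```

Emit:
{"name": "arm_command", "arguments": {"moves": [-1,28.7,-48.3,0,0,0,0,-1,0,0,20,0,0,0,-1,0,0,20,0,0,0,-1,0,0,0,0,0,0]}}

```text
clock: 16.0
tcp_pos: [0.4117, -0.2808, 0.0919]
orientation: [-0.001, 0.001, 1.0, 0.001]
wrist_force: [0.7, -0.1, -0.9]
finger_gap: -0.0
grip_force: 0.0
```

```bash
python3 - <<'E'
from fit import *
s=get_state();print(s["tcp_pos"],s["wrist_force"])
for c in ["scene","side","wrist"]:
    a,P=cam(c); print(c,disc(P,(.585,.008),.098,tol=.006),disc(P,(.413,-.282),.054))
E
```

```text
[ 0.41167678 -0.28081968  0.09188115] [ 0.7227853  -0.12515726 -0.8526009 ]
scene (array([0.5843, 0.0091, 0.0975]), array([0.5839, 0.0094]), 34.9, array([0.033, 0.032]), 209) (array([ 0.4117, -0.2805,  0.0546]), array([ 0.4125, -0.2813]), 27.8, array([0.026, 0.025]), 87)
side None (array([ 0.4119, -0.2842,  0.0544]), array([ 0.4122, -0.2832]), 29.5, array([0.028, 0.026]), 143)
wrist None (array([ 0.411 , -0.2822,  0.0541]), array([ 0.4112, -0.2822]), 26.0, array([0.025, 0.025]), 1088)
```

The tall cap is home (0.0975). For the key, contact is expected at TCP z ≈ 0.0255.

Emit:
{"name": "arm_command", "arguments": {"moves": [-1,0,-1,35,0,0,0,-1,0,0,22,0,0,0,-1,0,0,4,0,0,0,-1,0,0,2,0,0,0,-1,0,0,1,0,0,0,-1,0,0,1,0,0,0,-1,0,0,1,0,0,0]}}

```text
clock: 17.02
tcp_pos: [0.4131, -0.2827, 0.0273]
orientation: [0.0, 0.0, 1.0, -0.0]
wrist_force: [-0.2, 0.1, -0.1]
finger_gap: -0.0001
grip_force: 0.0
```

Emit:
{"name": "arm_command", "arguments": {"moves": [-1,0,0,1,0,0,0,-1,0,0,1,0,0,0]}}

```text
clock: 17.27
tcp_pos: [0.4128, -0.2825, 0.0249]
orientation: [0.0, 0.0, 1.0, -0.0]
wrist_force: [0.1, -0.3, 2.0]
finger_gap: 0.0003
grip_force: 0.8
```

Emit:
{"name": "arm_command", "arguments": {"moves": [-1,0,0,1,0,0,0,-1,0,0,1,0,0,0]}}

```text
clock: 17.52
tcp_pos: [0.4129, -0.2825, 0.0229]
orientation: [0.0, 0.0, 1.0, -0.0]
wrist_force: [0.2, 0.0, 3.1]
finger_gap: -0.0003
grip_force: 1.4
```

Emit:
{"name": "arm_command", "arguments": {"moves": [-1,0,0,1,0,0,0,-1,0,0,1,0,0,0]}}

```text
clock: 17.77
tcp_pos: [0.4129, -0.2825, 0.021]
orientation: [0.0, 0.0, 1.0, -0.0]
wrist_force: [-1.5, 1.8, 3.8]
finger_gap: 0.0001
grip_force: 2.0
```

Emit:
{"name": "arm_command", "arguments": {"moves": [-1,0,0,0.8,0,0,0]}}

```text
clock: 17.9
tcp_pos: [0.4128, -0.2825, 0.0201]
orientation: [0.0, 0.0, 1.0, -0.0]
wrist_force: [-0.4, 0.6, 4.3]
finger_gap: 0.0002
grip_force: 2.2
```

Emit:
{"name": "arm_command", "arguments": {"moves": [-1,0,0,0.6,0,0,0]}}

```text
clock: 18.02
tcp_pos: [0.4129, -0.2825, 0.0195]
orientation: [0.0, 0.0, 1.0, -0.0]
wrist_force: [-2.1, 0.8, 3.9]
finger_gap: -0.0001
grip_force: 2.4
```

Emit:
{"name": "arm_command", "arguments": {"moves": [-1,0,0,0.5,0,0,0]}}

```text
clock: 18.15
tcp_pos: [0.4129, -0.2825, 0.0194]
orientation: [0.0, 0.0, 1.0, -0.0]
wrist_force: [-3.3, 2.1, 11.0]
finger_gap: 0.0002
grip_force: 5.2
```

Emit:
{"name": "arm_command", "arguments": {"moves": [-1,0,0,-10,0,0,0,-1,0,0,-40,0,0,0,-1,0,0,-60,0,0,0,-1,0,0,0,0,0,0,-1,0,0,0,0,0,0,-1,0,0,0,0,0,0]}}

```text
clock: 18.9
tcp_pos: [0.4119, -0.2816, 0.1275]
orientation: [-0.001, 0.0, 1.0, 0.001]
wrist_force: [0.4, 0.1, -1.2]
finger_gap: -0.0002
grip_force: 0.0
```

```bash
python3 - <<'E'
from fit import *
s=get_state();print(s["clock"],s["tcp_pos"],s["wrist_force"])
G={"short":((.593,.199),.045),"medium":((.488,-.008),.07),"tall":((.585,.008),.098),"key":((.413,-.282),.054)}
a,P=cam("scene")
for k,(xy,z) in G.items(): print(k,disc(P,xy,z,tol=.006))
cv2.imwrite("pics/end.png",a)
E
```

```text
18.9 [ 0.41192122 -0.28157247  0.1274857 ] [ 0.35691422  0.14743425 -1.1731879 ]
short (array([0.5954, 0.2016, 0.0437]), array([0.5949, 0.2018]), 34.0, array([0.031, 0.032]), 203)
medium (array([ 0.4878, -0.0079,  0.0695]), array([ 0.4874, -0.0082]), 35.9, array([0.034, 0.031]), 165)
tall (array([0.5847, 0.0093, 0.0975]), array([0.5843, 0.0099]), 34.8, array([0.034, 0.032]), 207)
key (array([ 0.4105, -0.2811,  0.0545]), array([ 0.4111, -0.2804]), 28.1, array([0.026, 0.025]), 91)
```

View pics/end.png

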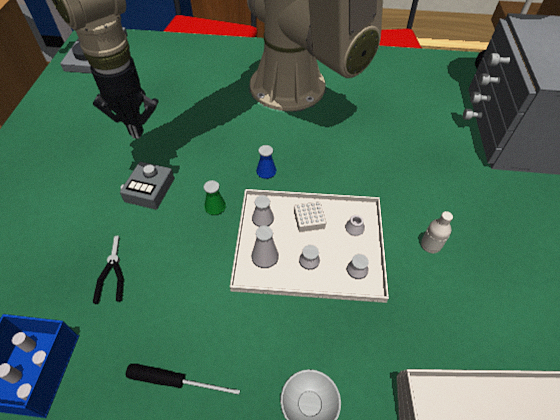

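The final picture shows all three caps home, at (358,263), (263,210) and (263,246). The key is back up at (150,170), the arm is clear, and nothing else has moved.

```bash
python3 -c "
from workcell import hand_in
print(hand_in())"
```

```text
the job is handed in; nothing more can be done
None
```

I pressed the short, medium and tall caps home in that order, then pressed the counter key to its stop and it sprang back up; the job is handed in, with a peak measured wrist force of about 11 N and the clock at about 19 s of the 64 s allowed.

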